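# Start the eyelet press's captive knob bolt and hold it

## Robot

A 6-joint arm with a two-finger parallel gripper is mounted at the origin on the work surface. World frame = base frame: x ahead of the robot, y to its left, z up, the work surface at z = 0. Lengths are in m, angles in rad, forces in N, time in s.
With the tool pointing down it reaches from about 0.425 to 0.95 m from the base axis. Payload 3.5 kg.
Tool frame: the origin (TCP) lies midway between the tips of the shut fingers; the grasp point (between the pads) lies 19 mm behind it; z points along the fingers, x is the direction in which the jaws open and shut, and the axes are right-handed (so a half turn about z gives the same grasp; the last joint's range is limited). The gripper opens to 85 mm and grips with 20 to 120 N. Pads are 22 mm wide; open, the fingers measure 114 mm over their backs; the gripper's body (76 mm by 85 mm) begins 54 mm behind the grasp point. The pads swing forward as they close: fully open they stand 13 mm farther back than shut.
Start: joints at [-1.385, 0.286, 1.577, -0, 1.279, -0.15], TCP at [0.222, -0.637, 0.231] pointing down, gripper open.
Joint ranges: [-2.77, 2.77], [-0.9, 2.22], [0.21, 2.48], [-1.53, 4.67], [0.24, 2.81], [-2.84, 2.84]. Speed limits (rad/s): [2.79, 2.79, 3.14, 3.14, 3.14, 3.14].

## Interface

Orientations are given as a unit quaternion [x, y, z, w].
In Python, from plant import readout, optics, ctrl gives the robot as it stands. The module is installed in compiled form; this text tells all that it offers.
- The arm moves only by the shell command python3 -m crank 'ROWS' [OPENING] [FORCE]. ROWS is text: rows parted by semicolons, each of 6 numbers parted by spaces: the shift along the tool's x, y, z in mm, then the turn, a rotation vector about the tool's x, y, z in rad. In form: dx dy dz ax ay az; .... A call has 1 to 5 rows; each row shifts and turns the commanded pose from where the row before left it, along the tool's axes as they then stand; what a row does not reach is not made up. A row lasts 1/8 s, in which the tool goes at most 62.5 mm and 10.7 degrees, less where a joint would pass 70% of its speed; a pose out of reach is approached as far as the arm can. A call is refused whole if a number of a shift passes 62.5 or a number of a turn 0.188, either way. A call with a gripper value outside its range is refused whole. OPENING is the opening, from -1 (shut) to 1 (fully open), set as the call begins (- or left out, the last holds). The fingers move at their own pace and stop on an object; FORCE is the grip in N (left out, the last holds). Time passes only in rows, so rows that do not move let the fingers close. It gives the time, the measured TCP pose, the force and the opening at its end, in the units of the state.
- readout.get_state(): the state, without advancing time (a new reading comes with each control period).
- optics.read_camera(name): name is "scene" or "side" or "wrist"; returns the picture (480x640x3 uint8, red, green, blue); there is no depth.
- optics.calibration(name): a dict with "mtx" (3x3 intrinsics, pixels), "rvec" (rotation vector, rad) and "tvec" (3), from world to camera coordinates, as OpenCV has them; the wrist camera has in their place "tool_from_camera" (4x4, takes a point from camera to tool coordinates, whose origin is the TCP and whose axes are the tool frame's). Camera axes: x right, y down, z forward; pixel columns grow to the right and rows downward; lengths in m; the calibration is good to about 2 mm. A picture is of the moment at which its call begins: read the wrist's pose just before it. calibration takes no time and is no camera call.
- ctrl.sign_off(): hands the job in, once; it reports no verdict.
Trained networks look in the newest picture that a camera, given by its name, has taken for a name from the list of things; names that differ only in an ending like _2 or _b are one class to them, and where a whole thing is asked for, a point or a joint stands for the part that bears it (a point fixed in the world has none). Each returns a list of dicts, best first, with "p" (0 to 1); they miss things now and then, are a little off and sometimes report something else, mostly with a low value. They report only what shows in the picture. A call takes as long as a camera call.
- optics.recognise(camera, thing): "xy" ([column, row] as shares, 0 to 1, of the picture: columns of its width, rows of its height, amid what is visible of it).
The state is a dict: "time": time; "qpos": joint angles; "dq": joint speeds; "joint_efforts": joint torques, N m; "eef_pos": TCP position; "tcp_rot": TCP orientation; "contact_force": force on the tool from outside, world axes, zero at the start; "wrist_torque": the same for the moment, N m; "opening": opening from 0.0 (shut) to 1.0 (fully open).
Only numpy, scipy, OpenCV 4.12 (cv2) and the standard library are available. Lean on these libraries where they do the work, as an engineer would, in place of code of your own. Each camera call takes 0.05 s, during which the arm holds its last target.

## Task

The bolt with the red knob on the green eyelet press is resting on top of its thread. Turn it backward (anticlockwise from above) until you feel it drop into the start of the thread, then turn it forward one full turn from there, and finish still gripping the knob, keeping the bolt held still in its started thread. Leave the other things on the table where they are.

Things in the scene. Friction and masses are not known exactly. Their poses are not given: they have to be found in the camera images.
- bolt_turn (a joint): the bolt's angle, rad: grows turning forward (clockwise from above; right-hand thread). It starts riding on top of the thread, where forward soon meets a blunt block and the drop lies 0.4 to 2.1 rad backward, at no marked angle. 0.3 to 0.5 rad backward of the drop is a stop. Friction 0.03 N m; stays where left
- bolt_sink (a joint): how far the bolt has sunk, m: 0 while riding on top; at the opening it drops about 0.008 by its own weight (a grip that carries it must open or go down to let it drop); in the thread it sinks 0.008 more per forward turn, 1 mm axial play. Captive: it cannot be lifted out
- knob: red ribbed round plastic knob, 40 mm diameter, 26 mm high, white pointer line on top, fixed on the upright steel bolt and moving with it. Origin: centre of its underside, 96 mm above the table at the start; z up, x along the white line. Can be gripped from above across 40 mm at any yaw
- knob_center (a point): centre of the red knob (half-way up, on the bolt's axis): 109 mm above the table at the start, 101 mm after the drop, 93 mm one turn later
- press: green bench eyelet press, fixed. Origin on the table below the bolt's axis. Base plate x -60 to 60, y -60 to 280 mm, 16 mm thick; under the bolt a 50 mm round boss with a 56 mm square steel plate, its top 60 mm high; anvil at y 145 mm; column and head at y 130 to 250 mm, 210 mm high; behind it a lever with a black ball, y to 319 mm, 267 mm high
- spool_center (a point): gold ribbon spool with white flanges, 60 mm diameter, 42 mm high, standing; its centre, half-way up. A bystander, to be left alone
- scissors_teal_center (a point): scissors with teal handles, lying flat, about 220 mm long, 12 mm thick; its centre, half-way up. A bystander, to be left alone
- scissors_black_center (a point): scissors with black handles, lying flat, about 220 mm long, 12 mm thick; its centre, half-way up. A bystander, to be left alone
- dish_center (a point): small blue ceramic bowl, 84 mm wide, 28 mm high; its centre, half-way up. A bystander, to be left alone
- glue_center (a point): white plastic glue bottle with blue cap, 60 mm diameter, 150 mm high; its centre, half-way up. A bystander, to be left alone
- jar_center (a point): amber glass jar with brass-coloured lid, 60 mm diameter, 75 mm high; its centre, half-way up. A bystander, to be left alone
- tin_center (a point): round steel tin with blue lid, 72 mm diameter, 32 mm high; its centre, half-way up. A bystander, to be left alone

How it is judged:
On the way:
1. the bolt has been turned backward to the opening and has dropped into the start of the thread (value of joint bolt_sink above 0.0055 m and value of joint bolt_turn below 0.4 rad), for 0.1 s.
At the end, for the whole second after the job is handed in: The dropped bolt stands one forward turn past the drop (within about an eighth of a turn; sunk 13 to 19 mm), still, the knob held between the fingers (over 2 N, centred within 15 mm); every bystander within 30 mm of where it began (value of joint bolt_turn between 5.35 and 7.05 rad and value of joint bolt_sink between 0.013 and 0.019 m and velocity of joint bolt_turn between -0.1 and 0.1 rad/s and contact force between the fingers and knob above 2 N and horizontal distance between the grasp point and knob_center below 0.015 m and distance of each of spool_center, scissors_teal_center, scissors_black_center, dish_center, glue_center, jar_center, tin_center from where it was at the start of the episode below 0.03 m); the arm keeps its last pose, push and grip.
It fails at once if a bystander is shoved more than 40 mm (distance of any of spool_center, scissors_teal_center, scissors_black_center, dish_center, glue_center, jar_center, tin_center from where it was at the start of the episode above 0.04 m).
It also fails if it takes over 72 s, if anything falls off the work surface, if the arm or the gripper's body presses on something with over 40 N, if the wrist force passes 120 N, or if a joint passes its speed limit or range.

## Working session

There is one attempt and no reset: what is moved stays moved. The work goes in short steps, Python scripts to look and compute and a shell command to move; the robot and the scene stay as the last step left them, time stands still between calls to the robot, and variables do not carry over. Pictures are saved under pics/ and viewed, and the job is handed in when it is done.

```bash
mkdir -p pics; python3 - <<'E'
from plant import readout, optics
import cv2
print(readout.get_state())
for c in ("scene","side","wrist"):
    im=optics.read_camera(c); cv2.imwrite(f"pics/{c}0.png",im[:,:,::-1])
    print(c,optics.calibration(c))
    print(optics.recognise(c,"knob"))
E
```

```text
{'time': 0.0, 'qpos': array([-1.38500197e+00,  2.87161174e-01,  1.57818369e+00, -2.17498357e-05,
        1.27857569e+00, -1.50004987e-01]), 'dq': array([-0.00022758,  0.00011896, -0.0008301 ,  0.00102574, -0.00040652,
       -0.00096633]), 'joint_efforts': array([-2.75782426e-03, -4.05982733e+01, -2.92629987e+01, -3.12162319e-04,
        5.78931067e-03,  3.60599358e-06]), 'eef_pos': array([ 0.2223262 , -0.63664187,  0.22994654]), 'tcp_rot': array([ 8.15330642e-01, -5.78994464e-01, -8.44861261e-04, -8.00686893e-04]), 'contact_force': array([0.44072701, 0.88623477, 0.61520717]), 'wrist_torque': array([-0.01967606,  0.01139052,  0.01767904]), 'opening': 1.002350728740161}
scene {'mtx': array([[546.13261214,   0.        , 315.16206095],
       [  0.        , 546.13261214, 238.04592211],
       [  0.        ,   0.        ,   1.        ]]), 'rvec': array([ 1.43360758,  2.35532933, -0.70822471]), 'tvec': array([ 0.30299843, -0.33285309,  1.77939859])}
[{'xy': [0.4797, 0.4929], 'p': 0.57}]
side {'mtx': array([[617.15588664,   0.        , 321.26639178],
       [  0.        , 617.15588664, 239.30087568],
       [  0.        ,   0.        ,   1.        ]]), 'rvec': array([ 0.80638462, -2.61763653,  1.00660926]), 'tvec': array([0.40258732, 0.32816155, 1.41849739])}
[{'xy': [0.4791, 0.4806], 'p': 0.78}, {'xy': [0.4166, 0.5598], 'p': 0.53}]
wrist {'mtx': array([[428.25288566,   0.        , 318.22646025],
       [  0.        , 428.25288566, 238.52956544],
       [  0.        ,   0.        ,   1.        ]]), 'tool_from_camera': array([[ 9.99998835e-01, -8.74671952e-04,  1.25083211e-03,
        -1.12769786e-04],
       [ 4.87237680e-04,  9.59569894e-01,  2.81470037e-01,
        -7.11518771e-02],
       [-1.44645478e-03, -2.81469099e-01,  9.59569202e-01,
        -1.41469558e-01],
       [ 0.00000000e+00,  0.00000000e+00,  0.00000000e+00,
         1.00000000e+00]])}
[]
```

View pics/scene0.png

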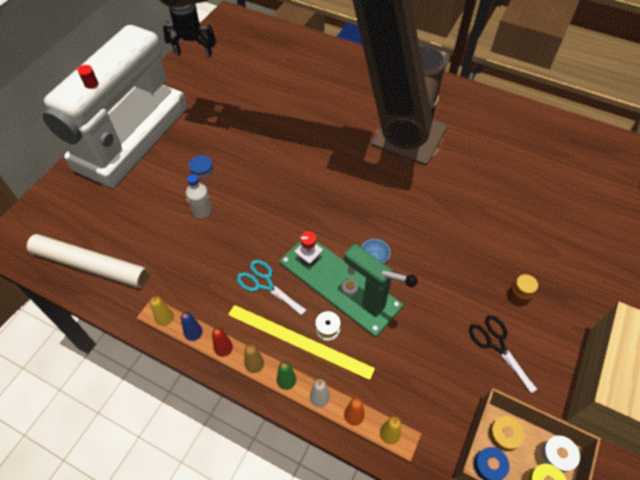

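View pics/side0.png

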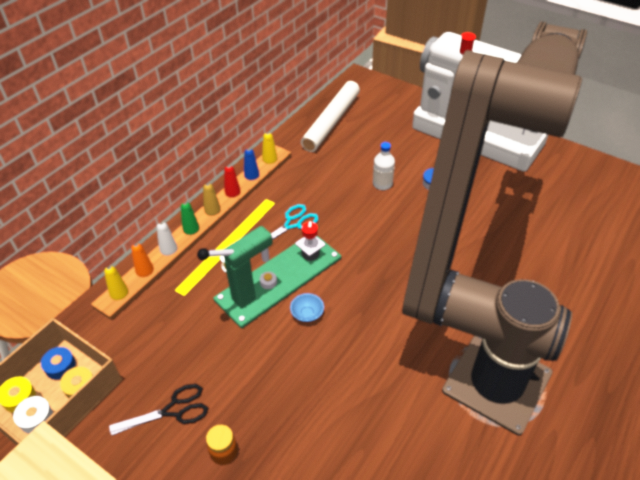

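The scene view shows the red knob at about (308,240), with the press running right and down from it. In the side view the knob is at about (310,230). The networks' best detections agree with both, so I'll triangulate.

```bash
cat > h.py <<'E'
import numpy as np, cv2
from plant import readout, optics
from scipy.spatial.transform import Rotation as R
def P(c):
    k=optics.calibration(c); M=cv2.Rodrigues(k["rvec"])[0]
    return k["mtx"]@np.c_[M,k["tvec"]]
def tri(a,b):
    X=cv2.triangulatePoints(P("scene"),P("side"),np.array(a,float).reshape(2,1),np.array(b,float).reshape(2,1)); return (X[:3]/X[3]).ravel()
def onz(c,uv,z):
    p=P(c); A=np.c_[p[:,0],p[:,1],-np.array([*uv,1.])]; s=np.linalg.solve(A,-(p[:,2]*z+p[:,3])); return s[:2]
def pw():
    s=readout.get_state(); k=optics.calibration("wrist"); T=np.eye(4)
    T[:3,:3]=R.from_quat(s["tcp_rot"]).as_matrix(); T[:3,3]=s["eef_pos"]
    C=np.linalg.inv(T@k["tool_from_camera"]); return k["mtx"]@C[:3]
def onzw(p,uv,z):
    A=np.c_[p[:,0],p[:,1],-np.array([*uv,1.])]; return np.linalg.solve(A,-(p[:,2]*z+p[:,3]))[:2]
def st():
    s=readout.get_state(); m=R.from_quat(s["tcp_rot"]).as_matrix()
    print("t",round(s["time"],2),"p",s["eef_pos"].round(4),"xax",m[:,0].round(3),"yax",m[:,1].round(3),"z",m[:,2].round(3),"F",s["contact_force"].round(1),"M",s["wrist_torque"].round(2),"op",round(s["opening"],3),"q",s["qpos"].round(3))
def rel(target):
    s=readout.get_state(); m=R.from_quat(s["tcp_rot"]).as_matrix()
    print("tool shift mm",(1000*m.T@(np.array(target)-s["eef_pos"])).round(1))
E
python3 - <<'E'
from h import *
import cv2
a=(307,236.6);b=(306.6,230.7)
print(tri(a,b),onz("scene",a,.109),onz("side",b,.109), onz("side",(310,231),.109),onz("scene",(308,240),.109))
for uv in [(286,261),(308,238),(398,304),(376,327)]: print(onz("scene",uv,.016))
for c,u0,v0,n in (("scene",250,190,"a"),("side",250,180,"b")):
    im=cv2.imread(f"pics/{c}0.png")[v0:v0+120,u0:u0+160]; cv2.imwrite(f"pics/crop_{c}.png",cv2.resize(im,(800,600),interpolation=cv2.INTER_CUBIC))
st()
E
```

```text
[ 0.57096072 -0.06327562  0.11832828] [ 0.56132178 -0.07364134] [ 0.57652089 -0.0633679 ] [ 0.56861094 -0.06740762] [ 0.569547   -0.06632647]
[ 0.60529616 -0.11754411]
[ 0.51064184 -0.09909278]
[0.58553539 0.20673444]
[0.67146897 0.18204585]
t 0.3 p [ 0.2224 -0.6371  0.2308] xax [ 0.329 -0.944 -0.001] yax [-0.944 -0.329 -0.   ] z [-0.     0.001 -1.   ] F [ 0.4 -0.4 -0.1] M [-0.05  0.04 -0.02] op 1.0 q [-1.385  0.287  1.577  0.     1.279 -0.15 ]
```

View pics/crop_scene.png

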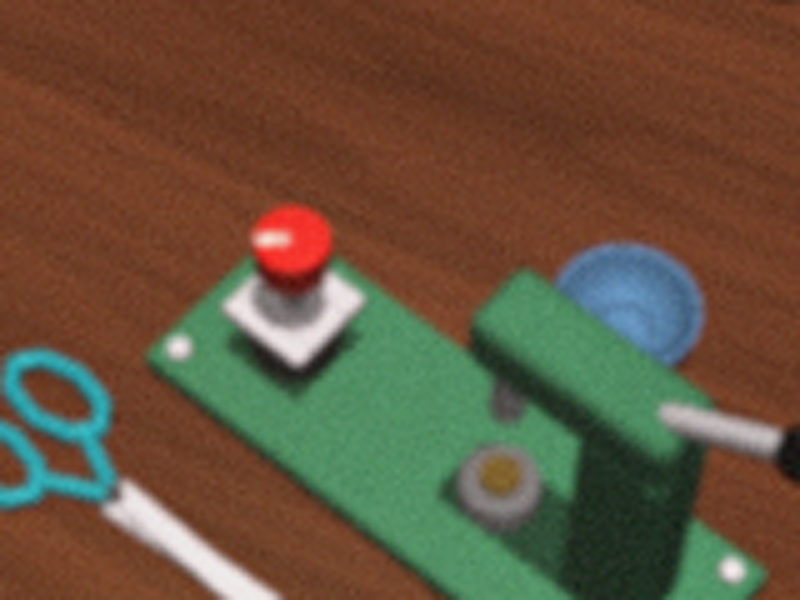

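View pics/crop_side.png

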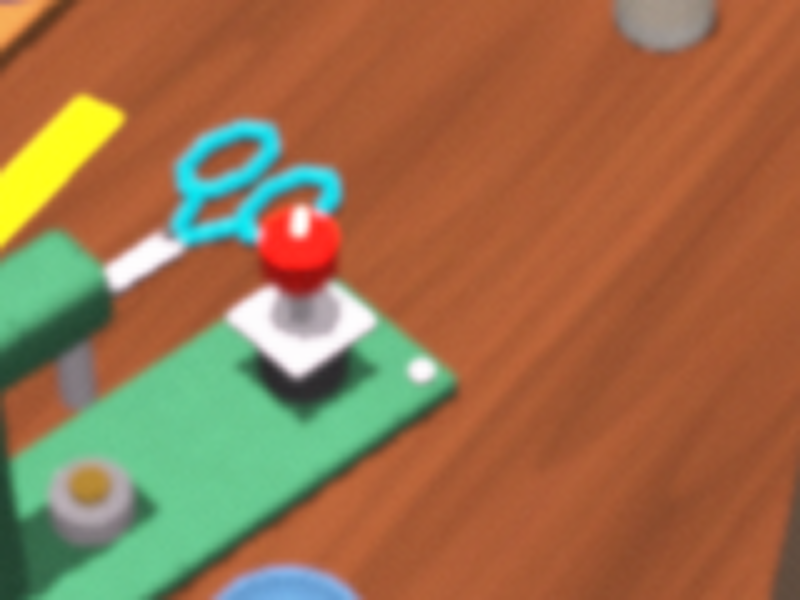

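Knob centre is about (0.569, −0.067). The press's long axis runs roughly along world +y, tilted about 12°. I'll move to hover at the current height.

```bash
python3 -m crank '-28 -34 0 0 0 0;-28 -34 0 0 0 0;-28 -34 0 0 0 0;-28 -34 0 0 0 0;-28 -34 0 0 0 0' 1 40;python3 -m crank '-28 -34 0 0 0 0;-28 -34 0 0 0 0;-28 -34 0 0 0 0;-28 -34 0 0 0 0;-28 -34 0 0 0 0';python3 -m crank '-28 -34 0 0 0 0;-28 -34 0 0 0 0;-28 -34 0 0 0 0;0 0 0 0 0 0;0 0 0 0 0 0'
python3 - <<'E'
from h import *
st(); rel([.569,-.067,.231])
p=pw(); im=optics.read_camera("wrist"); cv2.imwrite("pics/w1.png",im[:,:,::-1])
for d in optics.recognise("wrist","knob"):
    uv=np.array(d["xy"])*[640,480]; print(d,uv,onzw(p,uv,.115))
E
```

```text
time: 0.92
eef_pos: [0.3374, -0.4478, 0.2314]
tcp_rot: [0.815, -0.579, 0.0, 0.0]
contact_force: [0.1, 1.0, 0.1]
opening: 1.0
time: 1.55
eef_pos: [0.4518, -0.2596, 0.2315]
tcp_rot: [0.815, -0.579, 0.0, 0.0]
contact_force: [0.5, -0.8, -0.1]
opening: 1.002
time: 2.17
eef_pos: [0.5196, -0.1482, 0.2313]
tcp_rot: [0.815, -0.579, -0.0, 0.0]
contact_force: [0.2, -1.0, 0.9]
opening: 0.999
t 2.17 p [ 0.5196 -0.1482  0.2313] xax [ 0.33  -0.944  0.   ] yax [-0.944 -0.33   0.   ] z [-0. -0. -1.] F [ 0.2 -1.   0.9] M [-0.01  0.    0.02] op 0.999 q [-4.650e-01 -1.100e-02  1.908e+00 -1.000e-03  1.245e+00  7.690e-01]
tool shift mm [-60.3 -73.4   0.2]
{'xy': [0.3392, 0.2188], 'p': 0.94} [217.088 105.024] [ 0.5717863  -0.06872709]
```

View pics/w1.png

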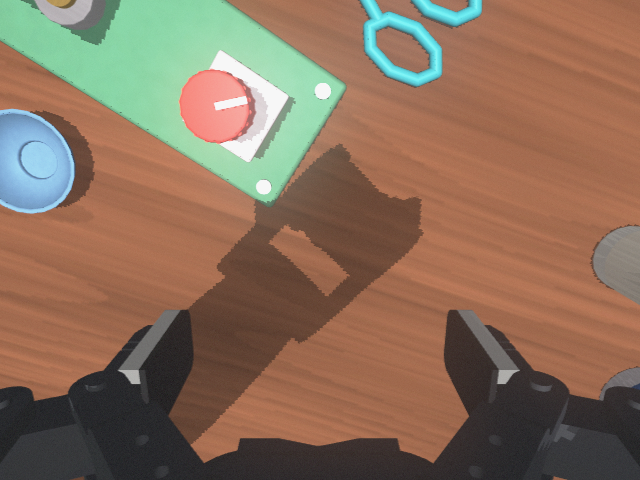

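The wrist view shows the knob at (216,105) with its pointer to the right. Bystanders are clear of it. Next I'll centre over the knob and measure again.

```bash
python3 -m crank '-32 -36 0 0 0 0;-31 -36 0 0 0 0;0 0 10 0 0 0;0 0 0 0 0 0;0 0 0 0 0 0'
python3 - <<'E'
from h import *
st()
p=pw(); im=optics.read_camera("wrist"); cv2.imwrite("pics/w2.png",im[:,:,::-1])
for d in optics.recognise("wrist","knob"):
    uv=np.array(d["xy"])*[640,480]; print(d,uv,onzw(p,uv,.118))
hsv=cv2.cvtColor(im,cv2.COLOR_RGB2HSV); m=((hsv[...,0]<8)|(hsv[...,0]>172))&(hsv[...,1]>130)&(hsv[...,2]>150)
n,l,s,c=cv2.connectedComponentsWithStats(m.astype(np.uint8)); i=1+s[1:,4].argmax(); print(s[i],c[i])
x=s[i]; uv=(x[0]+x[2]/2,x[1]+x[3]/2); print(onzw(p,uv,.118)); rel([*onzw(p,uv,.118),.09])
E
```

```text
time: 2.9
eef_pos: [0.5665, -0.0661, 0.2212]
tcp_rot: [0.815, -0.58, -0.0, 0.0]
contact_force: [-0.1, 0.0, 0.3]
opening: 1.003
t 2.9 p [ 0.5665 -0.0661  0.2212] xax [ 0.328 -0.945 -0.   ] yax [-0.945 -0.328  0.001] z [-0.001 -0.    -1.   ] F [-0.1  0.   0.3] M [0.02 0.01 0.  ] op 1.003 q [-0.294  0.066  1.848 -0.     1.228  0.943]
{'xy': [0.5077, 0.4758], 'p': 0.76} [324.928 228.384] [ 0.57314143 -0.06820938]
{'xy': [0.167, 0.5271], 'p': 0.75} [106.88  253.008] [0.51586733 0.05054747]
[ 290  200   68   65 3097] [322.05004843 232.24216984]
[ 0.57057818 -0.0685264 ]
tool shift mm [  3.6  -2.7 131.7]
```

View pics/w2.png

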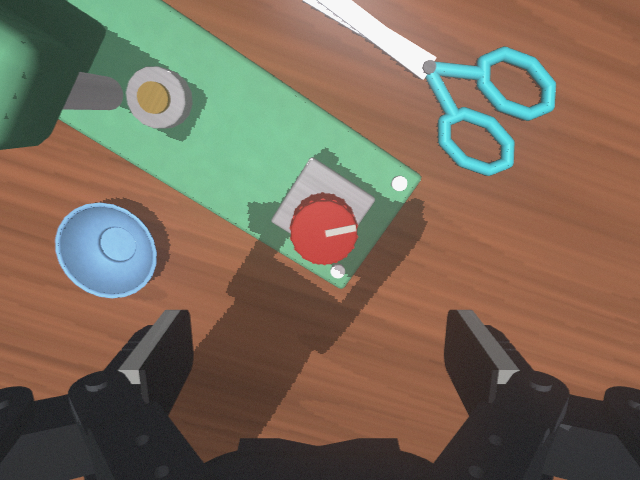

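The wrist view now shows the knob at (324,231) under the gripper, which gives an axis of about (0.571, −0.0685). I'll descend and close.

```bash
python3 -m crank '4 -3 40 0 0 0;0 0 40 0 0 0;0 0 35 0 0 0;0 0 19 0 0 0;0 0 0 0 0 0' 1 40
python3 - <<'E'
from h import *
st();rel([.571,-.0685,.087])
E
python3 -m crank '0 0 0 0 0 0;0 0 0 0 0 0;0 0 0 0 0 0;0 0 0 0 0 0;0 0 0 0 0 0' -1 25
python3 -c "
from h import *
st()
im=optics.read_camera('wrist'); cv2.imwrite('pics/w3.png',im[:,:,::-1])"
```

```text
time: 3.62
eef_pos: [0.5704, -0.0677, 0.0862]
tcp_rot: [0.815, -0.579, -0.001, 0.0]
contact_force: [0.2, 0.2, 0.8]
opening: 1.005
t 3.62 p [ 0.5704 -0.0677  0.0862] xax [ 0.329 -0.944 -0.002] yax [-0.944 -0.329  0.002] z [-0.003  0.001 -1.   ] F [0.2 0.2 0.8] M [-0.02  0.01  0.03] op 1.005 q [-0.295  0.232  1.929 -0.     0.983  0.941]
tool shift mm [ 1.  -0.3 -0.8]
time: 4.25
eef_pos: [0.572, -0.0674, 0.0889]
tcp_rot: [0.815, -0.579, 0.001, -0.001]
contact_force: [-1.9, 1.7, 6.7]
opening: 0.46
t 4.25 p [ 0.572  -0.0674  0.0889] xax [ 0.33  -0.944  0.001] yax [-0.944 -0.33  -0.002] z [ 0.002 -0.    -1.   ] F [-1.9  1.7  6.7] M [0.27 0.2  0.01] op 0.46 q [-2.940e-01  2.300e-01  1.927e+00  1.000e-03  9.840e-01  9.410e-01]
```

View pics/w3.png

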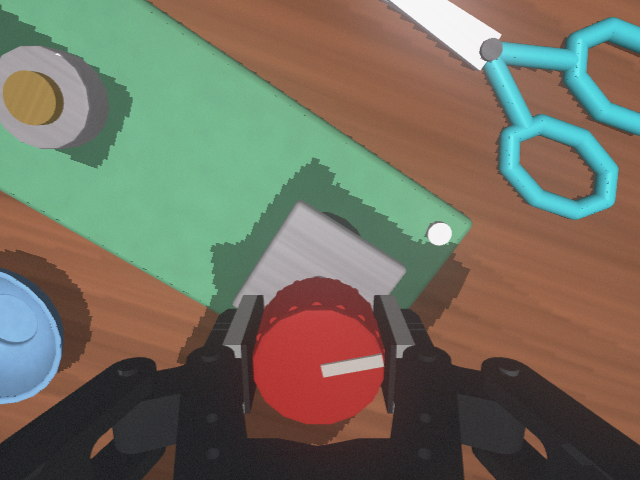

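The grip is good: the knob sits between the pads, pressed lightly down at about 7 N. I'll turn backward in steps and watch z.

```bash
python3 -m crank '0 0 2 0 0 -0.1;0 0 0 0 0 -0.1;0 0 0 0 0 -0.1;0 0 0 0 0 0' 
python3 -c "
from h import *
st()"
```

```text
time: 4.8
eef_pos: [0.572, -0.0671, 0.0886]
tcp_rot: [0.893, -0.45, 0.0, -0.0]
contact_force: [-4.4, 4.2, 14.5]
opening: 0.46
t 4.8 p [ 0.572  -0.0671  0.0886] xax [ 0.594 -0.804  0.   ] yax [-0.804 -0.594 -0.001] z [ 0.001  0.001 -1.   ] F [-4.4  4.2 14.5] M [ 0.5   0.9  -0.06] op 0.46 q [-2.930e-01  2.300e-01  1.926e+00  1.000e-03  9.840e-01  6.410e-01]
```

```bash
for i in 1; do python3 -m crank '0 0 0 0 0 -0.1;0 0 0 0 0 -0.1;0 0 0 0 0 0'; done
python3 -c "
from h import *
st()
im=optics.read_camera('wrist'); cv2.imwrite('pics/w4.png',im[:,:,::-1])"
```

```text
time: 5.18
eef_pos: [0.5718, -0.0669, 0.0887]
tcp_rot: [0.933, -0.359, -0.0, -0.0]
contact_force: [-6.2, 4.0, 14.8]
opening: 0.463
t 5.17 p [ 0.5718 -0.0669  0.0887] xax [ 0.742 -0.67  -0.   ] yax [-0.67  -0.742 -0.001] z [ 0.     0.001 -1.   ] F [-6.2  4.  14.8] M [0.62 0.98 0.02] op 0.463 q [-2.930e-01  2.300e-01  1.926e+00  1.000e-03  9.850e-01  4.400e-01]
```

View pics/w4.png

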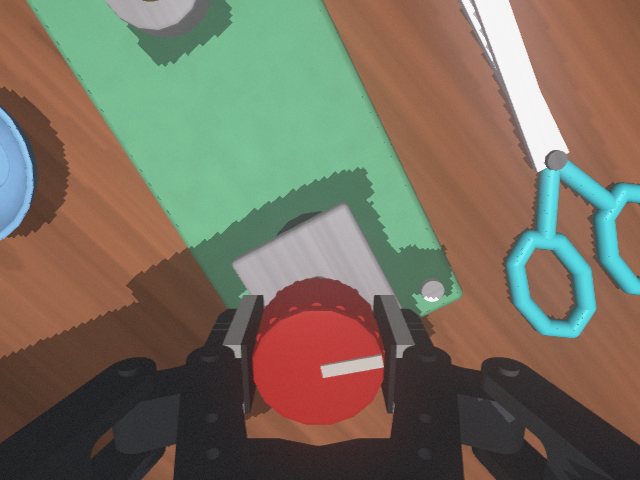

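The pointer hasn't moved relative to the jaws, so the knob turned 0.5 rad with no slip. I'll keep turning backward.

```bash
python3 -m crank '0 0 0 0 0 -0.1;0 0 0 0 0 -0.05;0 0 0 0 0 0'; python3 -c "
from h import *
st()"
```

```text
time: 5.6
eef_pos: [0.5716, -0.0668, 0.0881]
tcp_rot: [0.958, -0.288, -0.0, -0.001]
contact_force: [-6.0, 4.2, 12.8]
opening: 0.455
t 5.6 p [ 0.5716 -0.0668  0.0881] xax [ 0.834 -0.552 -0.001] yax [-0.552 -0.834 -0.001] z [ 0.     0.001 -1.   ] F [-6.   4.2 12.8] M [0.66 0.85 0.1 ] op 0.455 q [-2.930e-01  2.310e-01  1.927e+00  1.000e-03  9.840e-01  2.900e-01]
```

```bash
python3 -m crank '0 0 0 0 0 -0.1;0 0 0 0 0 -0.05;0 0 0 0 0 0'; python3 -c "
from h import *
st()"
```

```text
time: 5.98
eef_pos: [0.5714, -0.0668, 0.0851]
tcp_rot: [0.976, -0.216, 0.0, -0.001]
contact_force: [2.4, 3.2, -2.5]
opening: 0.462
t 5.97 p [ 0.5714 -0.0668  0.0851] xax [ 0.907 -0.422  0.   ] yax [-0.422 -0.907 -0.002] z [ 0.001  0.001 -1.   ] F [ 2.4  3.2 -2.5] M [ 0.61 -0.37 -0.01] op 0.462 q [-0.293  0.234  1.929  0.002  0.978  0.141]
```

The bolt has dropped: z fell and the upward push is gone, so the grip now carries it. I'll lower to let it sink fully.

```bash
python3 -m crank '0 0 3 0 0 0;0 0 3 0 0 0;0 0 0 0 0 0;0 0 0 0 0 0'; python3 -c "
from h import *
st()"
```

```text
time: 6.48
eef_pos: [0.5714, -0.0668, 0.0811]
tcp_rot: [0.976, -0.216, -0.0, -0.001]
contact_force: [-2.8, 5.9, 7.3]
opening: 0.461
t 6.47 p [ 0.5714 -0.0668  0.0811] xax [ 0.907 -0.422 -0.001] yax [-0.422 -0.907 -0.001] z [-0.     0.001 -1.   ] F [-2.8  5.9  7.3] M [0.99 0.44 0.04] op 0.461 q [-2.93e-01  2.41e-01  1.93e+00  1.00e-03  9.72e-01  1.42e-01]
```

The total drop is 7.7 mm, which matches the thread start. Now forward with a slight descent, first batch of 2.55 rad.

```bash
python3 -m crank '0 0 0.2 0 0 0.15;0 0 0.2 0 0 0.15;0 0 0.2 0 0 0.15;0 0 0.2 0 0 0.15;0 0 0 0 0 0'; python3 -c "
from h import *
st()"
```

```text
time: 7.1
eef_pos: [0.572, -0.0672, 0.0802]
tcp_rot: [0.869, -0.495, 0.0, -0.001]
contact_force: [-0.3, 5.3, 5.4]
opening: 0.456
t 7.1 p [ 0.572  -0.0672  0.0802] xax [ 0.509 -0.861  0.   ] yax [-0.861 -0.509 -0.001] z [ 0.001  0.    -1.   ] F [-0.3  5.3  5.4] M [ 0.63  0.17 -0.05] op 0.456 q [-2.93e-01  2.42e-01  1.93e+00  1.00e-03  9.68e-01  7.43e-01]
```

```bash
python3 -m crank '0 0 0.2 0 0 0.15;0 0 0.2 0 0 0.15;0 0 0.2 0 0 0.15;0 0 0.2 0 0 0.15;0 0 0.2 0 0 0.15'; python3 -m crank '0 0 0.2 0 0 0.15;0 0 0.2 0 0 0.15;0 0 0.2 0 0 0.15;0 0 0.2 0 0 0.15;0 0 0 0 0 0'; python3 -m crank '0 0 0.2 0 0 0.15;0 0 0.2 0 0 0.15;0 0 0.2 0 0 0.15;0 0 0.2 0 0 0.15;0 0 0 0 0 0'; python3 -c "
from h import *
st()
im=optics.read_camera('wrist'); cv2.imwrite('pics/w5.png',im[:,:,::-1])"
```

```text
time: 7.72
eef_pos: [0.5721, -0.068, 0.0794]
tcp_rot: [-0.626, 0.78, -0.001, 0.0]
contact_force: [-1.3, 3.0, 6.3]
opening: 0.46
time: 8.35
eef_pos: [0.5718, -0.0686, 0.0785]
tcp_rot: [-0.369, 0.929, -0.001, -0.0]
contact_force: [-1.7, 1.0, 7.5]
opening: 0.462
time: 8.98
eef_pos: [0.5712, -0.0689, 0.0778]
tcp_rot: [-0.078, 0.997, -0.001, -0.001]
contact_force: [-3.7, -0.3, 7.9]
opening: 0.462
t 8.97 p [ 0.5712 -0.0689  0.0778] xax [-0.988 -0.155  0.002] yax [-0.155  0.988 -0.003] z [-0.001 -0.003 -1.   ] F [-3.7 -0.3  7.9] M [-0.09  0.73 -0.  ] op 0.462 q [-0.295  0.246  1.931 -0.004  0.965  2.693]
```

View pics/w5.png

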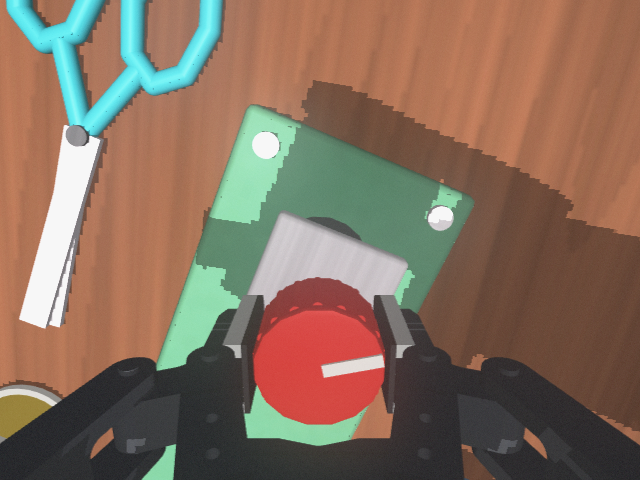

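The angle and sink match the pitch (2.55 rad, 3.3 mm), and the grip hasn't slipped. I'll open, wind the wrist back 3.8 rad and regrip.

```bash
python3 -m crank '0 0 0 0 0 0;0 0 0 0 0 0;0 0 0 0 0 0;0 0 0 0 0 0' 1 25
for k in 1; do python3 -m crank '0 0 0 0 0 -0.18;0 0 0 0 0 -0.18;0 0 0 0 0 -0.18;0 0 0 0 0 -0.18;0 0 0 0 0 -0.18'; python3 -m crank '0 0 0 0 0 -0.18;0 0 0 0 0 -0.18;0 0 0 0 0 -0.18;0 0 0 0 0 -0.18;0 0 0 0 0 -0.18';  python3 -m crank '0 0 0 0 0 -0.18;0 0 0 0 0 -0.18;0 0 0 0 0 -0.18;0 0 0 0 0 -0.18;0 0 0 0 0 -0.18';  python3 -m crank '0 0 0 0 0 -0.18;0 0 0 0 0 -0.18;0 0 0 0 0 -0.18;0 0 0 0 0 -0.18;0 0 0 0 0 -0.18'; python3 -m crank '0 0 0 0 0 -0.15;0 0 0 0 0 0;0 0 0 0 0 0'; done
python3 -c "
from h import *
st();rel([.5715,-.068,.075])
im=optics.read_camera('wrist'); cv2.imwrite('pics/w6.png',im[:,:,::-1])"
```

```text
time: 9.52
eef_pos: [0.571, -0.0676, 0.0756]
tcp_rot: [-0.078, 0.997, 0.0, -0.0]
contact_force: [-0.3, 0.1, -0.0]
opening: 1.002
time: 10.15
eef_pos: [0.5711, -0.0675, 0.0758]
tcp_rot: [-0.507, 0.862, 0.0, -0.0]
contact_force: [-0.2, -0.6, 0.4]
opening: 0.998
time: 10.78
eef_pos: [0.5711, -0.0675, 0.0758]
tcp_rot: [0.831, -0.556, -0.0, 0.0]
contact_force: [-0.4, -0.1, 1.0]
opening: 1.001
time: 11.4
eef_pos: [0.5712, -0.0675, 0.0758]
tcp_rot: [0.99, -0.139, -0.0, 0.0]
contact_force: [-0.4, -0.1, 0.2]
opening: 1.002
time: 12.02
eef_pos: [0.5711, -0.0675, 0.0758]
tcp_rot: [0.952, 0.306, -0.0, 0.0]
contact_force: [-1.0, -0.1, -0.2]
opening: 1.001
time: 12.4
eef_pos: [0.5712, -0.0675, 0.0759]
tcp_rot: [0.928, 0.372, -0.0, -0.0]
contact_force: [0.0, 0.4, -0.1]
opening: 1.003
t 12.4 p [ 0.5712 -0.0675  0.0759] xax [ 0.723  0.691 -0.   ] yax [ 0.691 -0.723 -0.   ] z [-0. -0. -1.] F [ 0.   0.4 -0.1] M [ 0.   -0.03 -0.05] op 1.003 q [-0.294  0.248  1.933 -0.     0.961 -1.057]
tool shift mm [-0.1  0.6  0.9]
```

View pics/w6.png

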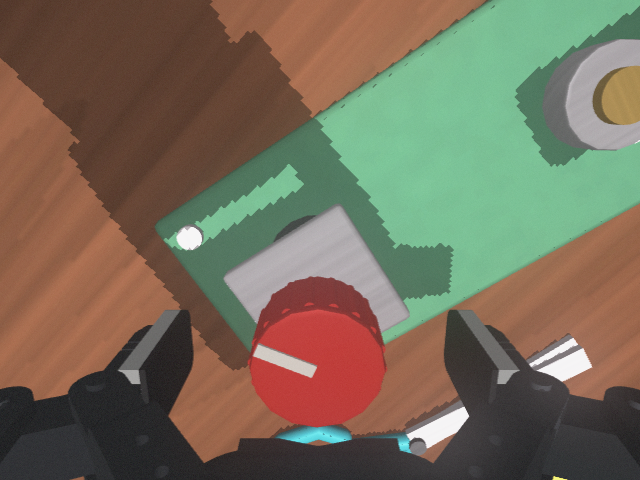

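The pointer is now at upper left, as expected if the bolt stayed put while the wrist unwound. I'll regrip and turn forward another 3.75 rad.

```bash
python3 -m crank '0 0 0.5 0 0 0;0 0 0 0 0 0;0 0 0 0 0 0;0 0 0 0 0 0;0 0 0 0 0 0' -1 30; python3 -m crank '0 0 0.2 0 0 0.15;0 0 0.2 0 0 0.15;0 0 0.2 0 0 0.15;0 0 0.2 0 0 0.15;0 0 0.2 0 0 0.15'; python3 -m crank '0 0 0.2 0 0 0.15;0 0 0.2 0 0 0.15;0 0 0.2 0 0 0.15;0 0 0.2 0 0 0.15;0 0 0.2 0 0 0.15';python3 -c "
from h import *
st()
im=optics.read_camera('wrist'); cv2.imwrite('pics/w7.png',im[:,:,::-1])"
```

```text
time: 13.08
eef_pos: [0.571, -0.0677, 0.0755]
tcp_rot: [0.928, 0.373, -0.0, 0.0]
contact_force: [-1.9, -0.4, 1.2]
opening: 0.464
time: 13.7
eef_pos: [0.571, -0.0677, 0.0746]
tcp_rot: [1.0, 0.005, -0.0, 0.0]
contact_force: [-2.3, -1.2, 2.0]
opening: 0.462
time: 14.32
eef_pos: [0.571, -0.0677, 0.0736]
tcp_rot: [0.932, -0.361, -0.0, 0.0]
contact_force: [-2.5, -1.3, 2.6]
opening: 0.462
t 14.32 p [ 0.571  -0.0677  0.0736] xax [ 0.739 -0.674 -0.   ] yax [-0.674 -0.739  0.001] z [-0.001 -0.    -1.   ] F [-2.5 -1.3  2.6] M [-0.1   0.4   0.07] op 0.462 q [-2.940e-01  2.510e-01  1.933e+00 -1.000e-03  9.580e-01  4.460e-01]
```

View pics/w7.png

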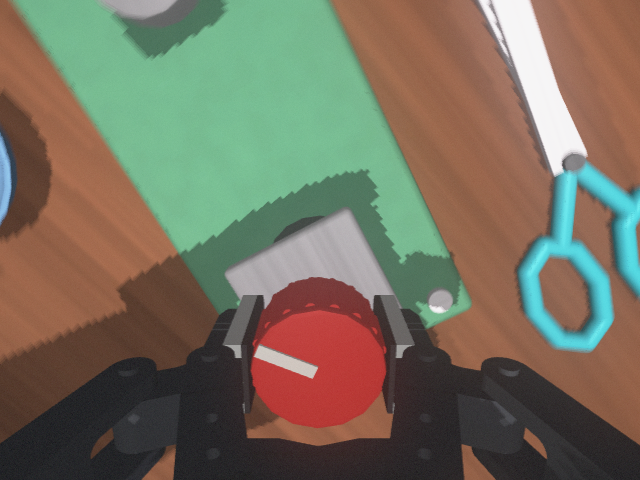

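The pointer still isn't moving relative to the jaws. 2.25 rad remain.

```bash
python3 -m crank '0 0 0.2 0 0 0.15;0 0 0.2 0 0 0.15;0 0 0.2 0 0 0.15;0 0 0.2 0 0 0.15;0 0 0.2 0 0 0.15'; python3 -m crank '0 0 0.2 0 0 0.15;0 0 0.2 0 0 0.15;0 0 0.2 0 0 0.15;0 0 0.2 0 0 0.15;0 0 0.2 0 0 0.15';python3 -m crank '0 0 0.2 0 0 0.15;0 0 0.2 0 0 0.15;0 0 0.2 0 0 0.15;0 0 0.2 0 0 0.15;0 0 0.2 0 0 0.15';python3 -m crank '0 0 0 0 0 0;0 0 0 0 0 0;0 0 0 0 0 0;0 0 0 0 0 0;0 0 0 0 0 0';python3 -c "
from h import *
st(); p=pw()
im=optics.read_camera('wrist'); cv2.imwrite('pics/w8.png',im[:,:,::-1])
k=np.array(optics.recognise('wrist','knob')[0]['xy'])*[640,480];print(k,onzw(p,k,.1))
im=optics.read_camera('scene'); cv2.imwrite('pics/scene8.png',im[:,:,::-1])"
```

```text
time: 15.0
eef_pos: [0.571, -0.0677, 0.0727]
tcp_rot: [0.736, -0.677, -0.0, 0.0]
contact_force: [-2.8, -2.1, 2.9]
opening: 0.46
time: 15.62
eef_pos: [0.571, -0.0678, 0.0717]
tcp_rot: [-0.437, 0.9, -0.0, -0.0]
contact_force: [-3.1, -0.6, 2.8]
opening: 0.457
time: 16.25
eef_pos: [0.571, -0.0678, 0.0708]
tcp_rot: [-0.077, 0.997, -0.0, -0.0]
contact_force: [-2.3, -0.7, 3.7]
opening: 0.46
time: 16.88
eef_pos: [0.571, -0.0677, 0.0706]
tcp_rot: [-0.079, 0.997, -0.0, -0.0]
contact_force: [-4.5, -1.0, 5.1]
opening: 0.464
t 16.88 p [ 0.571  -0.0677  0.0706] xax [-0.988 -0.157  0.001] yax [-0.157  0.988 -0.   ] z [-0.001 -0.    -1.   ] F [-4.5 -1.   5.1] M [-0.34  0.75  0.  ] op 0.464 q [-2.940e-01  2.550e-01  1.934e+00 -1.000e-03  9.520e-01  2.690e+00]
[319.168 353.712] [ 0.57096657 -0.07097141]
```

View pics/w8.png

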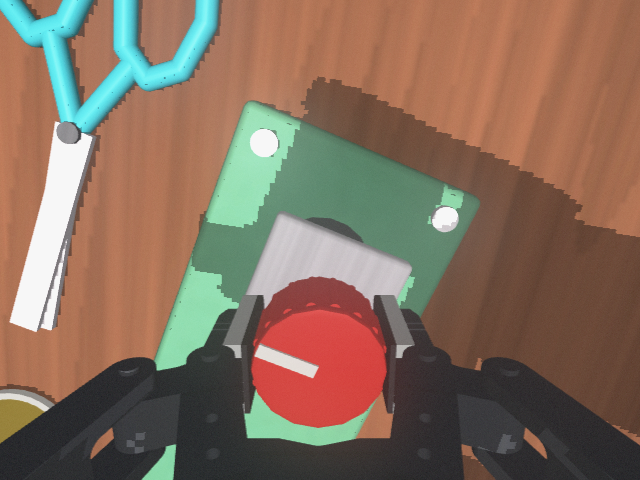

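View pics/scene8.png

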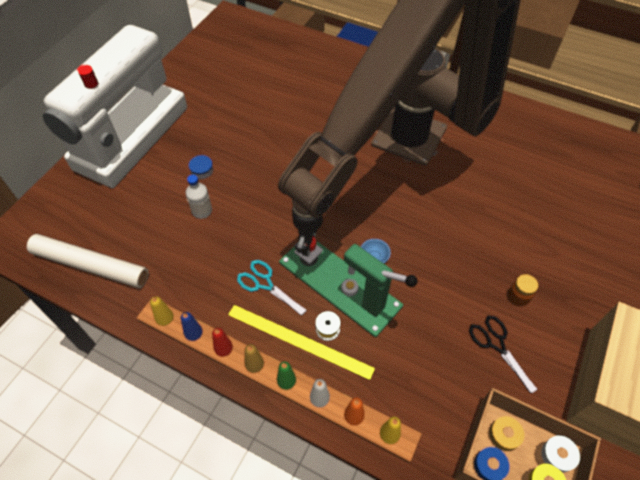

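In the wrist view the pointer hasn't moved relative to the jaws, and the knob is centred at (319,365). In the scene view every bystander is where it started. Handing in.

```bash
python3 -c "
from plant import ctrl
print(ctrl.sign_off())"
```

```text
the job is handed in; nothing more can be done
None
```

I turned the bolt backward until it dropped into the start of the thread, then forward one full turn. I handed in at about 17 s of the 72 s, still gripping the knob. No verdict was reported.

- **Drop:** I turned the knob backward about 0.8 rad. The grip then lost its upward push, and after I lowered it the tool stood 7.7 mm below its riding height.
- **Forward turn:** I turned it 2.55 rad, regripped, then turned 3.75 rad more, 6.30 rad in all. The tool sank about 3.3 and then 4.8 mm, as the pitch predicts. That puts the total sink at about 15.7 mm, inside the 13 to 19 mm window.
- **Grip:** The white pointer did not move relative to the jaws in any of the turns, so I saw no slip. At the end the arm was still, gripping at 30 N, with the grasp point within a few mm of the knob's centre.
- **Bystanders:** The final scene picture shows them all where they were at the start. I judged this by eye and did not measure it.
- **Uncertainty:** I know the exact drop angle only to about 0.1 rad. At the regrip the pointer was a few degrees off the expected angle, though perspective may explain that. Both are well within the eighth-of-a-turn tolerance.

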